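# Unlock the push-and-turn cap of the pink solution

## Robot

A 7-joint arm with a two-finger parallel gripper is mounted at the origin on a cart in front of the work surface, level with it; the furniture and walls round the work are solid. World frame = base frame: x ahead of the robot, y to its left, z up, the work surface at z = 0. Lengths are in m, angles in degrees, forces in N, time in s.
With the tool pointing down it reaches from about 0.425 to 0.875 m from the base axis. Payload 4.7 kg.
Tool frame: the origin (TCP) lies midway between the tips of the shut fingers; the grasp point (between the pads) lies 19 mm behind it (r.hold_point_z is the distance from the TCP to the grasp point, in m); x points along the fingers, z is the direction in which the jaws open and shut, and the axes are right-handed (so a half turn about x gives the same grasp; the last joint's range is limited). The gripper opens to 87 mm and grips with 3 to 60 N. Pads are 19 mm wide; open, the fingers measure 117 mm over their backs; the gripper's body (75 mm by 190 mm) begins 51 mm behind the grasp point.
Start: joints at [69.448, 18.392, -4.016, 83.108, 1.295, 78.541, -3.26], TCP at [0.237, -0.605, 0.223] pointing down, gripper open.
Joint ranges: [-163.93, 163.93], [-17.29, 119.83], [-79.2, 71.16], [3.27, 140.29], [-89.18, 269.18], [5.43, 117.66], [-154.24, 154.24]. Speed limits (degrees/s): [147.25, 147.25, 180, 180, 180, 180, 180].

## Interface

Orientations are given as a 3x3 rotation matrix whose columns are the frame's x, y, z axes.
In Python, from rig import r, eoat, eyes, order gives the robot as it stands. Calls block until the motion is done:
- r.movep(position, orientation): joint-space move of the TCP to a pose.
- r.move_linear(position, frame=None, max_speed=0.15, max_force=None): straight line of the TCP; frame=None keeps the orientation; max_speed is the mean speed in m/s. With max_force (N) it stops when the force on the tool has changed by that much, and returns True; else False.
- r.move_j(angles): joint-space move.
- eoat.ungrasp() and eoat.close_gripper(squeeze=None): open the fingers fully, or close them until they stop; squeeze is the grip in N (None keeps the last).
- r.wait(seconds).
- r.solve_ik(position, orientation): joint angles nearest the present ones, or None.
- eyes.read_camera(name): name is "side" or "top" or "wrist"; returns a dict with "frame" (480x640x3 uint8, red, green, blue), "range_z" (480x640 float32, m along the optical axis (not along the pixel's ray), 0 where there is no reading), "mtx" (3x3 intrinsics, pixels), "rvec" (rotation vector, rad) and "tvec" (3), from world to camera coordinates, as OpenCV has them. Camera axes: x right, y down, z forward; pixel columns grow to the right and rows downward; lengths in m; the calibration is good to about 2 mm. A picture is of the moment at which its call begins.
A pose or a line that the arm cannot do raises r.Unreachable and nothing moves.
- order.hand_in(): hands the job in, once; it reports no verdict.
Readings, each from a call of its own:
- r.current_t(): time.
- r.current_qpos(): joint angles.
- r.current_dq(): joint speeds.
- r.current_tau(): joint torques, N m.
- r.current_tool_pos(): TCP position.
- r.current_eef_rot(): TCP orientation.
- r.current_ft_force(): force on the tool from outside, world axes, zero at the start.
- r.current_ft_torque(): the same for the moment, N m.
- r.current_finger_gap(): finger opening in m.
Only numpy, scipy, OpenCV 4.12 (cv2) and the standard library are available. Lean on these libraries where they do the work, as an engineer would, in place of code of your own. Each camera call takes 0.05 s, during which the arm holds its last target. There are 200 camera calls.

## Task

Unlock the child-resistant cap of the bottle of pink solution (yellow cap): push the cap down against its spring and, keeping it pushed, turn it anticlockwise as seen from above, about 65 degrees, to the end of its turn or nearly so. Then let go and leave it unlocked. Do not unlock the white-capped bottle.

Things in the scene. Friction and masses are not known exactly. Their poses are not given: they have to be found in the camera images.
- yellow_cap_top (a point): Centre of the top of the yellow round cap of the bottle of pink solution; z up. The cap is 60 mm across (62 over fine ribs), its side 41 mm tall. Pinch it across its side from above at any yaw, about 12 mm below the top, finger ends at most 36 mm below it (bottle shoulder under). The bottle, 68 mm wide, is clamped in a grey holder, 116 mm square, fixed to the bench.
- yellow_cap (a joint): How far the yellow cap is pushed down, m: 0 free, 0.005 at its hard stop. Spring 2 N per mm (10 N at the stop); it springs back when let go. Keep it at least 0.003 down while turning: less, and it only clicks round and unlocks nothing. Black arrows on its top show the way to turn.
- yellow_neck (a joint): Turn of the screwed-on inner cap, rad, hidden under the yellow cap: 0 locked, grows anticlockwise from above, end stop 1.22; starts at 0 to 0.1. Resists with 0.15 N m, stays where left. The pushed yellow cap drives it one to one after up to 0.15 rad of play. Its red pointer below the rim goes from a black dot (locked) to a green bar (end) on a grey collar.
- white_cap_top (a point): Centre of the top of the white cap of the other bottle (tan contents, 71 mm wide): same kind of cap and fixed holder, 6 mm lower. To be left locked.
- white_neck (a joint): Turn of the inner cap under the white cap, as for the yellow one; starts at 0 to 0.1 and is to stay locked.

How it is judged (in metres and radians):
At the end, for the whole second after the job is handed in: The inner cap of the yellow-capped bottle is turned to at least 0.87 rad (50 degrees; end stop 70), and that of the white-capped bottle is still below 0.3 rad (value of joint yellow_neck above 0.87 rad and value of joint white_neck below 0.3 rad); the robot touches nothing.
It fails at once if the white-capped bottle is unlocked (its inner cap turned beyond 0.3 rad) (value of joint white_neck above 0.3 rad).
It also fails if it takes over 32 s, if anything falls off the work surface, if the arm or the gripper's body presses on something with over 40 N, if the wrist force passes 120 N, or if a joint passes its speed limit or range.

## Working session

There is one attempt and no reset: what is moved stays moved. The work goes in short steps, each a Python script; the robot and the scene stay as the last script left them, time stands still between calls to the robot, and variables do not carry over. Pictures are saved under pics/ and viewed, about 8 in all and at most 12, crops included, and the job is handed in when it is done.

```bash
mkdir -p pics; cat > h.py <<'E'
import numpy as np, cv2
from rig import r, eoat, eyes, order
def snap(name,fn):
    c=eyes.read_camera(name); cv2.imwrite(f'pics/{fn}.png',c['frame'][:,:,::-1])
    np.savez(f'pics/{fn}.npz',**c); return c
def world(c):
    R=cv2.Rodrigues(np.asarray(c['rvec'],float))[0]; z=c['range_z'].astype(float)
    v,u=np.mgrid[:480,:640]; K=c['mtx']
    P=np.stack([(u-K[0,2])/K[0,0]*z,(v-K[1,2])/K[1,1]*z,z],-1)
    return (P-np.ravel(c['tvec']))@R
E
python3 - <<'E'
from h import *
for n in('top','side'): snap(n,n+'0')
a=np.hstack([cv2.imread('pics/top0.png'),cv2.imread('pics/side0.png')]); cv2.imwrite('pics/both.png',cv2.resize(a,(800,300),interpolation=3))
print(r.current_t(),r.current_tool_pos(),r.current_eef_rot(),r.hold_point_z)
E
```

```text
0.1 [ 0.23650417 -0.60492882  0.22158507] [[-7.04741801e-04  9.31316607e-01  3.64209941e-01]
 [ 1.54288343e-03  3.64210611e-01 -9.31315333e-01]
 [-9.99998561e-01 -9.44033629e-05 -1.69358740e-03]] 0.0187
```

View pics/top0.png

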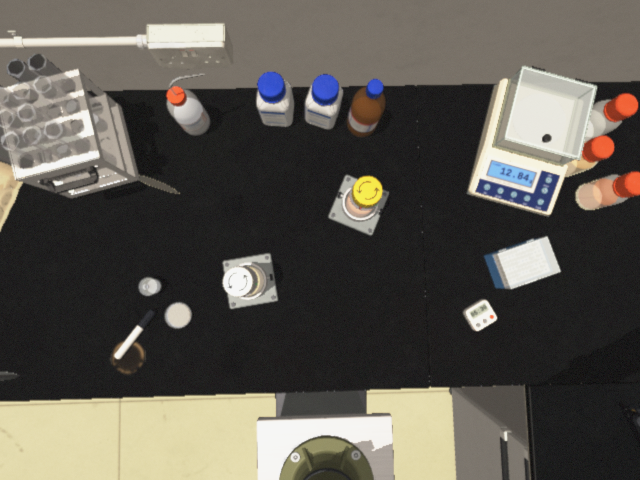

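View pics/side0.png

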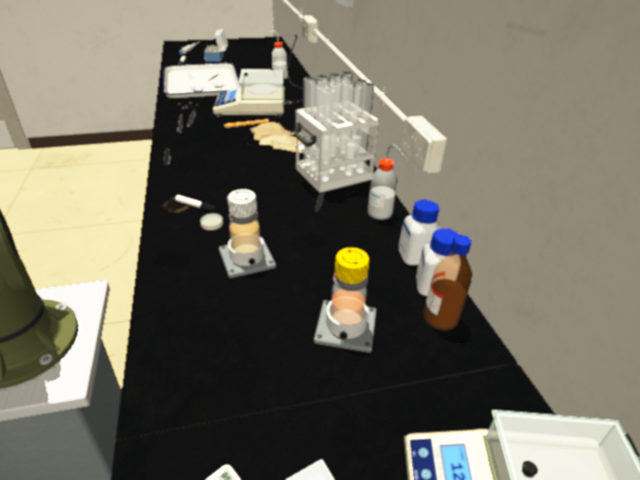

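The top view shows the yellow cap at (368,191) and the white cap at (239,280). In the side view the yellow cap is at (352,265), with blue and brown bottles behind it. Next I'll localise the yellow cap.

```bash
python3 - <<'E'
from h import *
for n,box in(('top',(170,215,345,390)),('side',(240,295,325,380))):
    c=np.load(f'pics/{n}0.npz'); W=world(c); hsv=cv2.cvtColor(c['frame'],cv2.COLOR_RGB2HSV)
    m=np.zeros((480,640),bool); a=box; m[a[0]:a[1],a[2]:a[3]]=1
    m&=(hsv[...,0]>20)&(hsv[...,0]<35)&(hsv[...,1]>120)&(c['range_z']>0)
    P=W[m]; zt=np.percentile(P[:,2],90); T=P[P[:,2]>zt-.006]
    print(n,m.sum(),zt,np.median(P[:,2]),T.mean(0),T.min(0),T.max(0))
    if n=='top':
        for nm,(u,v) in dict(white=(239,280),blue1=(271,86),blue2=(325,90),brown=(375,88),amber=(365,105)).items(): print(nm,W[v,u])
p=np.array([T.mean(0)[0],T.mean(0)[1],.3])
print(np.linalg.norm(p[:2]))
E
```

```text
top 786 0.1908217829653158 0.18863883363556422 [ 0.65310254 -0.09640572  0.18895605] [ 0.62396564 -0.12674003  0.18486648] [ 0.68274983 -0.06716579  0.19383649]
white [0.47938481 0.16578786 0.18181217]
blue1 [0.89421433 0.09845323 0.14838544]
blue2 [ 0.88369997 -0.01789178  0.14717229]
brown [ 0.85630585 -0.11583806  0.21476426]
amber [ 0.84272506 -0.10149798  0.16178923]
side 1164 0.19213124673180826 0.18507178626210133 [ 0.65223734 -0.10031878  0.19102143] [ 0.62278775 -0.12764487  0.18627808] [ 0.68303988 -0.06651159  0.19463833]
0.6599071181940757
```

```bash
cat >> h.py <<'E'
C=np.array([.653,-.097,.189])
def down(yaw):
    a=np.radians(yaw); z=np.array([np.cos(a),np.sin(a),0]); x=np.array([0,0,-1.])
    return np.column_stack([x,np.cross(z,x),z])
E
python3 - <<'E'
from h import *
t=r.current_tool_pos(); r.move_linear([t[0],t[1],.31],max_speed=.2)
for y in range(-180,180,30):
    q=r.solve_ik([C[0],C[1],.29],down(y)); print(y,None if q is None else np.round(q,0))
s=[y for y in range(-180,180,10) if (q:=r.solve_ik([C[0],C[1],.29],down(y))) is not None]
best=min(s,key=lambda y:abs(abs(r.solve_ik([C[0],C[1],.29],down(y))[6])-45)+ (0 if (q2:=r.solve_ik([C[0],C[1],.29],down(y+90))) is not None and abs(q2[6])<60 else 500))
print('yaw',best); r.movep([C[0],C[1],.29],down(best)); print(r.current_t(),r.current_qpos())
c=snap('wrist','w1'); W=world(c); hsv=cv2.cvtColor(c['frame'],cv2.COLOR_RGB2HSV)
m=(hsv[...,0]>20)&(hsv[...,0]<35)&(hsv[...,1]>120)&(W[...,2]>.18)&(W[...,2]<.2)
P=W[m]; print(m.sum(),P.mean(0),np.median(P,0),P.min(0),P.max(0))
E
```

```text
-180 [ -39.   32.   70.   77.  -29.   91. -153.]
-150 [  26.   20.  -26.   75.    9.   87. -150.]
-120 [  28.   21.  -30.   75.   10.   87. -121.]
-90 [ 30.  21. -33.  74.  11.  87. -91.]
-60 [ 31.  22. -35.  74.  12.  87. -62.]
-30 [ 33.  22. -38.  74.  13.  88. -33.]
0 [ 35.  23. -40.  74.  15.  88.  -3.]
30 [ 37.  24. -43.  74.  16.  88.  26.]
60 [ 35.  23. -40.  74.  15.  88.  57.]
90 [ 35.  23. -41.  74.  15.  88.  86.]
120 [ 50.  33. -68.  74.  30.  92. 107.]
150 [ 50.  33. -68.  74.  30.  92. 137.]
yaw -40
3.025 [ 32.70378196  22.20867036 -36.53170137  74.31981969  13.06041134
  87.59983547 -42.46829447]
2981 [ 0.65027328 -0.10043659  0.19009153] [ 0.6482288  -0.10162188  0.19037432] [ 0.62515008 -0.1272837   0.18004298] [ 0.68590434 -0.06594107  0.1927378 ]
```

View pics/w1.png

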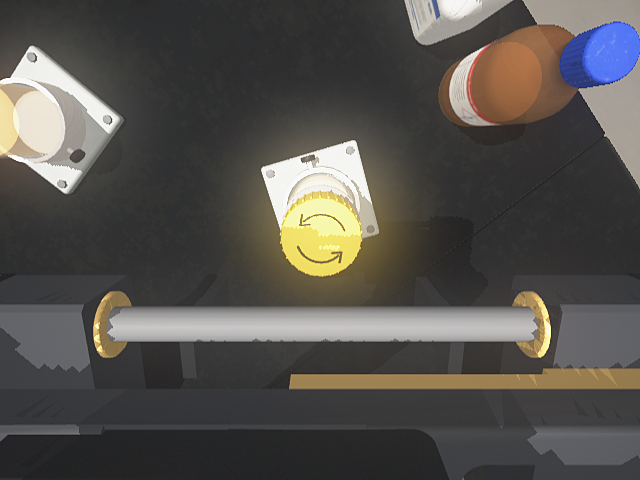

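The wrist view shows the yellow cap centred at about (321,235). The black arrows confirm anticlockwise, and the arrangement is clear around it. The extents agree with the earlier estimate at (0.654, -0.097), so I'll descend, grip and push.

```bash
python3 - <<'E'
from h import *
x,y=.654,-.097
print('hit',r.move_linear([x,y,.160],max_speed=.1,max_force=8), r.current_tool_pos())
if r.current_tool_pos()[2]<.165:
    eoat.close_gripper(squeeze=50)
    print('gap',r.current_finger_gap(),r.current_ft_force(),r.current_ft_torque())
    for k in range(1,5):
        z=.160-.002*k
        r.move_linear([x,y,z],max_speed=.02); f=r.current_ft_force(); print(z,r.current_tool_pos(),f)
        if f[2]>14: break
print(r.current_t(),r.current_qpos())
E
```

```text
hit False [ 0.65453391 -0.09695617  0.16085662]
gap 0.05888137185240249 [-0.4658971 -0.0328129  0.1439476] [-0.04940092 -0.02204588 -0.00815966]
0.158 [ 0.65406058 -0.09695932  0.15844753] [-2.05215382  0.75020269  2.78203814]
0.156 [ 0.65406371 -0.09691776  0.15683933] [-2.40847068  0.13842786  6.68461584]
0.154 [ 0.6541511  -0.09693381  0.15555771] [-4.01409394  0.29826526  8.77310491]
0.152 [ 0.65420629 -0.09685201  0.15501035] [-6.32023601  0.52581719 15.47185728]
6.1333 [ 32.82596461  25.82245576 -35.6091449   85.41524491  15.38544038
  73.61161235 -44.40754382]
```

```bash
python3 - <<'E'
from h import *
q0=np.array(r.solve_ik([.654,-.097,.1515],down(-40))); print(q0)
for d in range(12,85,12):
    q=q0.copy(); q[6]+=d; r.move_j(q)
    z=r.current_eef_rot()[:,2]; print(d,np.degrees(np.arctan2(z[1],z[0])).round(1),r.current_tool_pos().round(4),r.current_ft_force().round(1),r.current_ft_torque().round(2),round(r.current_finger_gap(),4),r.current_t())
snap('side','s1'); im=cv2.imread('pics/s1.png')[215:365,270:430]; cv2.imwrite('pics/s1c.png',cv2.resize(im,None,fx=4,fy=4,interpolation=2))
E
```

```text
[ 32.81474282  26.00053674 -35.54453501  85.59604001  15.4267648
  73.344038   -44.41433123]
12 -28.0 [ 0.6542 -0.0969  0.155 ] [-7.6  0.3 17.1] [ 0.08  1.65 -0.  ] 0.0587 6.45
24 -16.0 [ 0.6541 -0.0969  0.155 ] [-7.4  0.6 17.3] [ 0.09  1.62 -0.01] 0.0588 6.7667
36 -4.0 [ 0.6541 -0.0969  0.155 ] [-7.4  0.1 17. ] [ 0.11  1.62 -0.01] 0.0588 7.0833
48 8.0 [ 0.654  -0.0969  0.155 ] [-7.5  0.7 17.5] [0.12 1.62 0.  ] 0.0589 7.4
60 20.0 [ 0.6541 -0.0969  0.155 ] [-7.8  0.3 16.2] [0.06 1.62 0.03] 0.0589 7.7167
72 31.9 [ 0.654 -0.097  0.155] [-7.3  0.  18. ] [ 0.14  1.61 -0.54] 0.0591 8.0333
84 43.9 [ 0.6565 -0.099   0.1541] [ 1.8 -2.2  8.8] [-0.41 -0.51 -0.01] 0.0588 8.35
```

View pics/s1c.png

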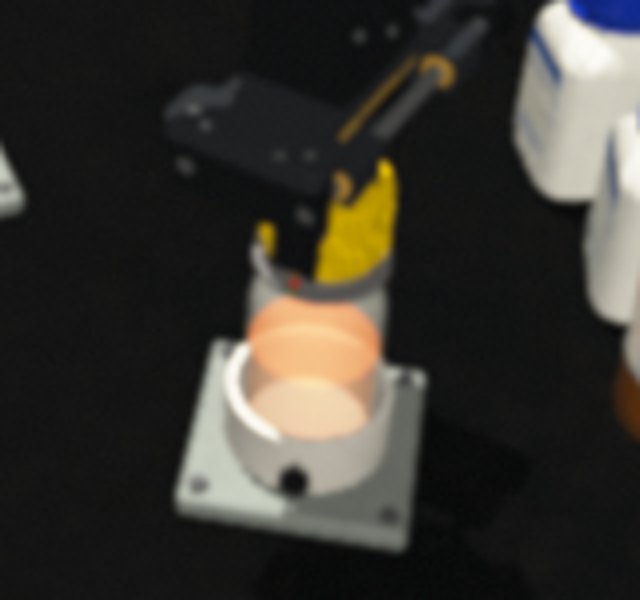

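The crop shows the red pointer at (293,282), just below the rim. The last step slipped after the torque rose to 0.54 N m, which fits the end stop. Next I'll release, lift and check the pointer.

```bash
python3 - <<'E'
from h import *
eoat.ungrasp(); t=r.current_tool_pos(); r.move_linear([t[0],t[1],.30],max_speed=.12)
r.movep([.55,-.30,.32],down(44))
print(r.current_t(),r.current_ft_force())
snap('side','s2')
L=[cv2.resize(cv2.imread(f'pics/{n}.png')[240:320,315:390],(400,427),interpolation=2) for n in('side0','s2')]
cv2.imwrite('pics/cmp.png',np.hstack(L))
E
```

```text
11.4917 [0.80719447 0.63576176 0.62104499]
```

View pics/cmp.png

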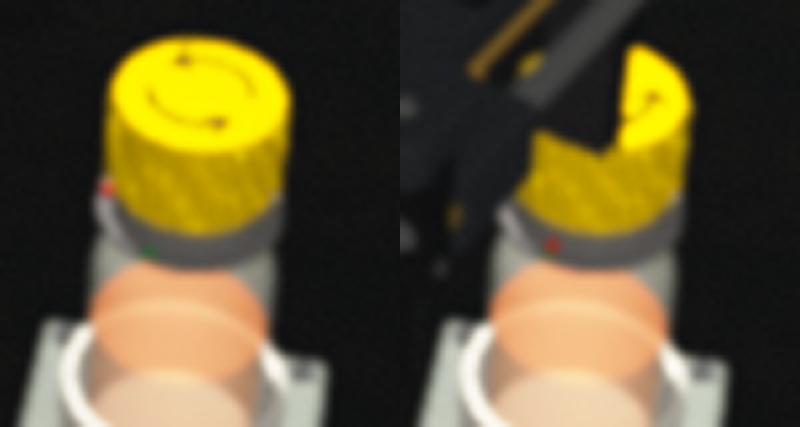

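On the left (before), the red pointer is at (105,187) and the green bar at (150,252). On the right (now), the pointer is at (153,245), directly over the green bar. The arm stands in front of the cap only in the camera's line of sight; it is clear of it.

```bash
python3 -c "
from h import *
print(r.current_tool_pos(),r.current_ft_force(),r.current_dq().__abs__().max() if hasattr(r.current_dq(),'__abs__') else r.current_dq()); order.hand_in()"
```

```text
[ 0.55139792 -0.29708597  0.31988954] [-0.07419111  0.09275585  1.02576956] 0.7074027182904289
the job is handed in; nothing more can be done
```

The yellow cap is unlocked and the job is handed in, at about 11.5 s on the robot's clock. I gripped the cap, pushed it to its hard stop (about 16–18 N) and turned it anticlockwise, then released it and backed the arm away.

- **Turn:** The twisting load rose to 0.54 N m at 72° of wrist turn, which fits the end stop.
- **Pointer:** The last side picture shows the red pointer moved from its starting place to the green bar.
- **Clear of contact:** The tool is at 0.32 m height, well away from the bottle. The force reading was about 1 N with the arm barely moving.
- **White cap:** I never touched the white-capped bottle, and I took no final picture of it.

**Slip at the end:** The final 12° step, from 72° to 84°, went past the end stop. The tool shifted about 3 mm and the push fell to about 9 N. The pointer picture, taken afterwards, shows the cap stayed unlocked.

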